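Clamp the dropper bottle in the bench chuck and crack its cap loose

TASK

The cap of the amber dropper bottle is stuck: stand the bottle upright on the rubber disc between the open jaws of the bench chuck and let go of it, then turn the chuck's sleeve clockwise (seen from above) by pushing its ball-ended arms round until the three jaws have centred the bottle and you feel them bite firmly on it. With the chuck alone holding the bottle, turn its cap about a quarter turn anticlockwise to crack it loose, and leave the bottle clamped upright with its cap on. Do not crush the bottle, and leave the neighbouring beaker and vial where they are.

Things in the scene. Friction and masses are not known exactly. Their poses are not given: they have to be found in the camera images.
- bottle: Amber glass dropper bottle, black screw cap and rubber bulb, 60 g, loose, upright on the worktop. Origin: centre of its underside; z up its axis. Round: body 34 mm in diameter, straight up to about 50 mm above the underside, then a shoulder; cap 22 mm in diameter from 67 to 80 mm; bulb 14 mm in diameter from 80 to 107 mm (the top). It may be lifted by its cap or bulb.
- bottle_mid (a point): Point on the bottle's axis half-way up, 53.5 mm above its underside.
- bottle_cap (a joint): How far the screw cap has been turned loose, rad: 0 is tight; grows as the cap is turned anticlockwise seen from above, up to 5.24. The cap sits tight (0.05 Nm, so a bottle that is not clamped turns along with it), stays where it is turned to, and does not rise.
- chuck: Self-centring bench chuck, fixed, axis upright: grey round flange 136 mm in diameter on the worktop, steel sleeve above it, steel face 105 mm in diameter 52 mm above the worktop. Origin: on the axis at the underside. Three steel jaws with rubber faces (15 mm wide, tops 93 mm above the worktop) slide radially on the face, 120 degrees apart, all three coupled to the sleeve.
- chuck_seat (a point): Centre of the rubber disc (30 mm in diameter) in the middle of the chuck's face, where the bottle stands: on the chuck's axis, on the disc's top, 54 mm above the worktop. At the start the jaws are open, their rubber faces 22 to 24 mm from the axis.
- sleeve: The chuck's knurled steel sleeve, 120 mm in diameter, 26 to 46 mm above the worktop, with three arms. Origin on the axis at its underside. Turned clockwise seen from above, it moves the jaws inward 3 mm per radian; they meet the bottle after 1.5 to 2.4 rad. How far exactly cannot be told from the arms' positions: it has to be felt. The sleeve stays where it is left.
- ball0 (a point): Centre of the black ball (25 mm in diameter) on one of the sleeve's arms: 94 mm from the axis, 70 mm above the worktop. A rod 10 mm thick runs from it down and inward at 45 degrees to the sleeve. Pushing the ball along its circle turns the sleeve: about 5 N turns it free; once the jaws bite the force rises steadily; at about 11 N the hold is firm and stays; over 20 N may crush the bottle.
- ball1 (a point): The same for the second arm, 120 degrees anticlockwise from ball0 seen from above. (With any arm: when the pusher stops moving, the force on it falls to nearly nothing, under 4 N, while the sleeve is still free, but most of it stays once the jaws have bitten.)
- ball2 (a point): The same for the third arm, 240 degrees anticlockwise from ball0 seen from above.
- beaker: Low clear glass beaker, 74 mm in diameter (82 over the lip), 95 mm high, loose on the worktop: a bystander. Origin: centre of its underside.
- vial: Small glass sample vial with a black cap, 21 mm in diameter, 52 mm high, loose behind the chuck: a bystander. Origin: centre of its underside.
Things that resemble listed ones, but are neither listed nor needed, are in the scene too. Several things look just like the bottle: the one meant starts farthest to the robot's right.

How it is judged:
By the outcome, as a careful person would: the job done as asked, in the order asked, and still so for the second after the job is handed in, with the robot touching nothing.
It also fails if it takes over 72 s, if anything falls off the work surface, if the arm or the gripper's body presses on something with over 40 N, if the wrist force passes 120 N, or if a joint passes its speed limit or range.

ROBOT

A 6-joint arm with a two-finger parallel gripper is mounted at the origin on a cart in front of the work surface, level with it; the furniture and walls round the work are solid. World frame = base frame: x ahead of the robot, y to its left, z up, the work surface at z = 0. Lengths are in mm, angles in rad, forces in N, time in s.
With the tool pointing down it reaches from about 400 to 925 mm from the base axis. Payload 12.5 kg.
Tool frame: the origin (TCP) lies at the centre of the arm's flange, where the gripper is bolted on; the fingertips stand 190 mm ahead of it and the grasp point (between the pads) lies env.grip_point_offset ahead of it (env.grip_point_offset is the distance from the TCP to the grasp point, in mm); z points along the fingers, x is the direction in which the jaws open and shut, and the axes are right-handed (so a half turn about z gives the same grasp; the last joint's range is limited). The gripper opens to 95 mm and grips with 3 to 60 N. Pads are 20 mm wide; open, the fingers measure 119 mm over their backs; the gripper's body (75 mm by 180 mm) begins 59 mm behind the grasp point.
Start: joints at [-1.338, 0.491, 1.559, -0, 1.092, -0.106], TCP at [207.741, -589.464, 404.761] pointing down, gripper open.
Joint ranges: [-3.1, 3.1], [-0.84, 2.19], [0.05, 2.79], [-1.13, 4.28], [0.06, 2.93], [-2.69, 2.69]. Speed limits (rad/s): [2.22, 2.22, 2.79, 3.14, 3.14, 3.14].

INTERFACE

Orientations are given as [roll, pitch, yaw] about the fixed x, y, z axes, in that order (R = Rz(yaw) Ry(pitch) Rx(roll)).
In Python, from cell import state, read_camera, camera_model, job_done, env gives the robot as it stands.
- The arm moves only by the tool arm_command, never from a script. Its argument "steps" is a list of rows, each a list of 6 numbers: the shift along the tool's x, y, z in cm, then the turn, a rotation vector about the tool's x, y, z in degrees. In form: [[dx, dy, dz, rx, ry, rz], ...]. A call has 1 to 12 rows; each row is the pose to reach, as a shift and turn from the pose commanded when the call began, along the tool's axes at that moment; what a row does not reach only later rows make up. A row lasts 1/12 s, in which the tool goes at most 41.7 mm and 7.16 degrees, less where a joint would pass 70% of its speed; a pose out of reach is approached as far as the arm can. A call with a gripper value outside its range is refused whole. "jaw" is the finger opening in cm, from 0 to 9.51, set as the call begins (left out, the last holds). The fingers move at their own pace and stop on an object; the grip force is fixed at half the most. Time passes only in rows, so rows that repeat a pose let the fingers close. It gives the time, the measured TCP pose, the force and the opening at its end, in the units of the state.
- state(): the state, without advancing time (a new reading comes with each control period).
- read_camera(name): name is "scene" or "side" or "wrist"; returns the picture (384x512x3 uint8, red, green, blue); there is no depth.
- camera_model(name): a dict with "K" (3x3 intrinsics, pixels), "xyz" and "rotation" of the camera in the world. Camera axes: x right, y up, looking along -z (the intrinsics and any distortion apply to the point x, -y, -z); pixel columns grow to the right and rows downward; lengths in mm; the calibration is good to about 2 mm. A picture is of the moment at which its call begins: read the wrist's pose just before it. camera_model takes no time and is no camera call; for the wrist camera it gives the pose at the moment of the call.
- job_done(): hands the job in, once; it reports no verdict.
The state is a dict: "t": time; "joints": joint angles; "qvel": joint speeds; "tau": joint torques, N m; "eef_pos": TCP position; "tcp_rot": TCP orientation; "ft_force": force on the tool from outside, world axes, zero at the start; "moment": the same for the moment, N m; "opening": opening from 0.0 (shut) to 1.0 (fully open).
Only numpy, scipy, OpenCV 4.12 (cv2) and the standard library are available. Lean on these libraries where they do the work, as an engineer would, in place of code of your own. Each camera call takes 0.05 s, during which the arm holds its last target. There are 200 camera calls.

## Working session

There is one attempt and no reset: what is moved stays moved. The work goes in short steps, Python scripts to look and compute and a tool call to move; the robot and the scene stay as the last step left them, time stands still between calls to the robot, and variables do not carry over. Pictures are saved under pics/ and viewed, about 8 in all and at most 12, crops included, and the job is handed in when it is done.

Besides the shell and the picture viewer there is one more tool, called after "Emit:" as name(argument=value, ...), one argument or row to a line, values as JSON. arm_command: Moves the arm, as the interface text tells. Its arguments: {"type":"object","properties":{"steps":{"type":"array"},"jaw":{"type":"number"}},"required":["steps"]}

```bash
ls; mkdir -p pics
python3 - <<'E'
from cell import state, read_camera, camera_model, env
import cv2,numpy as np
s=state();print(s, env.grip_point_offset)
for n in("scene","side","wrist"):
    m=camera_model(n);print(n,m)
    cv2.imwrite(f"pics/{n}0.png",cv2.cvtColor(read_camera(n),cv2.COLOR_RGB2BGR))
a=cv2.imread("pics/scene0.png");b=cv2.imread("pics/side0.png")
cv2.imwrite("pics/scene0b.png",cv2.resize(a,(800,600),interpolation=cv2.INTER_CUBIC))
cv2.imwrite("pics/side0b.png",cv2.resize(b,(800,600),interpolation=cv2.INTER_CUBIC))
E
```

```text
pics
{'t': 0.0, 'joints': array([-1.33758128e+00,  4.91544246e-01,  1.55944630e+00, -1.92522591e-05,
        1.09169071e+00, -1.05614596e-01]), 'qvel': array([-0.0009151 , -0.00021386, -0.00080954,  0.00026371, -0.00010981,
       -0.00094568]), 'tau': array([-5.80892847e-04, -6.12641287e+01, -2.58176762e+01,  6.91941823e-02,
        4.82332322e-02, -1.70655358e-04]), 'eef_pos': array([ 207.74315283, -589.42730411,  404.17223164]), 'tcp_rot': array([-3.14149487e+00,  1.08433759e-03, -1.23195775e+00]), 'ft_force': array([ 0.32436051,  0.49950364, -0.46912242]), 'moment': array([ 0.01083521, -0.06307306, -0.02324352]), 'opening': 0.997796890287651} 171.3
scene {'K': array([[351.38778359,   0.        , 261.65973173],
       [  0.        , 351.38778359, 192.06815208],
       [  0.        ,   0.        ,   1.        ]]), 'xyz': array([-15.7979053 , 638.90481512, 517.98713158]), 'rotation': array([ 1.02999783,  0.0185851 , -2.34085584])}
side {'K': array([[489.66728154,   0.        , 256.55973596],
       [  0.        , 489.66728154, 185.13704506],
       [  0.        ,   0.        ,   1.        ]]), 'xyz': array([ 219.96855646, 1201.96580742,  768.02665996]), 'rotation': array([ 0.99659073, -0.01167681, -2.82963428])}
wrist {'K': array([[278.51049721,   0.        , 255.70684321],
       [  0.        , 278.51049721, 189.98922507],
       [  0.        ,   0.        ,   1.        ]]), 'xyz': array([ 285.52451817, -561.3638645 ,  384.42398874]), 'rotation': array([-2.93439353e-01,  1.11880498e-03, -1.23216310e+00])}
```

View pics/scene0b.png

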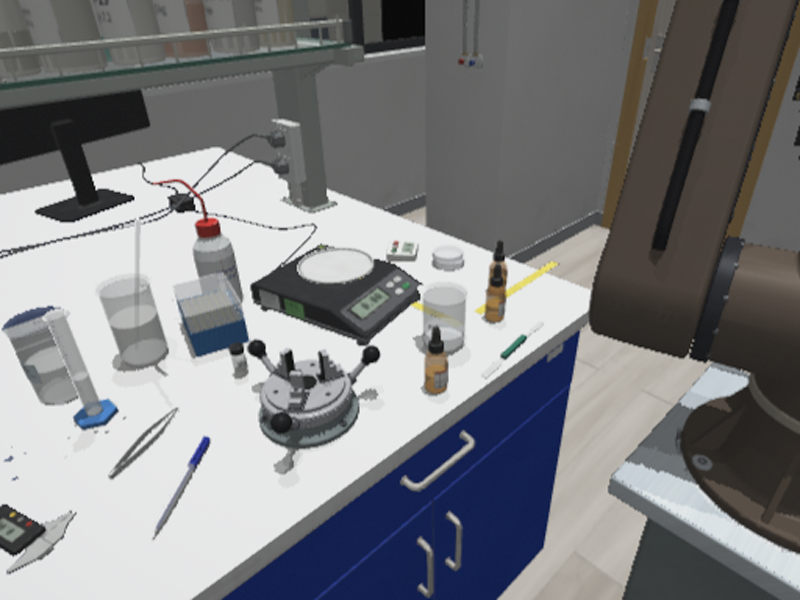

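View pics/side0b.png

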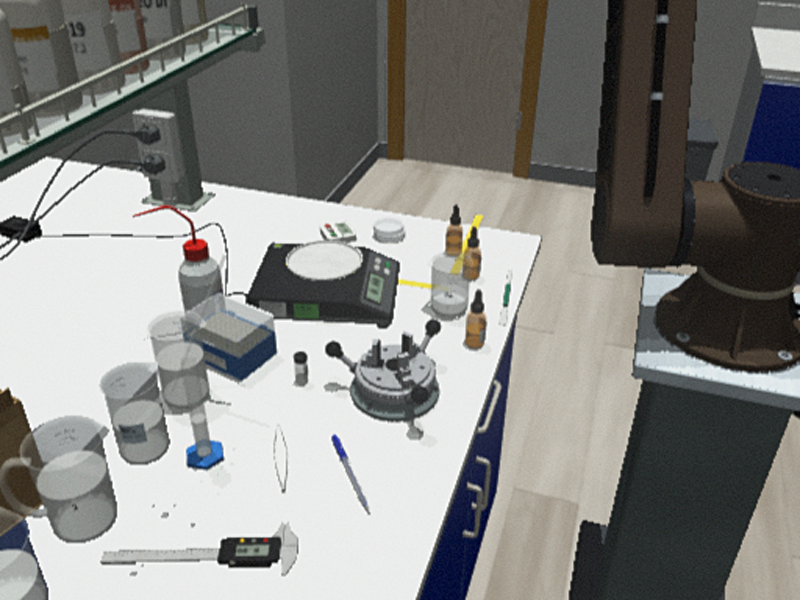

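In 800x600 pixels, the three bottle candidates are:
- **A:** scene (436,360), side (477,320).
- **B:** scene (496,295), side (472,255).
- **C:** scene (498,265), side (454,232).

C looks farthest right (lowest y). I'll triangulate all three and look at an enlarged crop.

```bash
cat > h.py <<'E'
import numpy as np,cv2
from scipy.spatial.transform import Rotation as R
from cell import state, read_camera, camera_model, env
def ray(m,p):
    d=np.linalg.inv(m["K"])@[p[0],p[1],1.]
    d=R.from_euler('xyz',m["rotation"]).as_matrix()@(d*[1,-1,-1])
    return np.array(m["xyz"]),d/np.linalg.norm(d)
def plane(m,p,z):
    o,d=ray(m,p);return o+d*(z-o[2])/d[2]
def tri(m1,p1,m2,p2):
    o1,d1=ray(m1,p1);o2,d2=ray(m2,p2)
    t=np.linalg.lstsq(np.c_[d1,-d2],o2-o1,rcond=None)[0]
    a,b=o1+d1*t[0],o2+d2*t[1];return (a+b)/2,np.linalg.norm(a-b)
def proj(m,P):
    c=R.from_euler('xyz',m["rotation"]).as_matrix().T@(np.array(P)-m["xyz"])*[1,-1,-1]
    return (m["K"]@c)[:2]/c[2]
E
python3 - <<'E'
from h import *
S,D=camera_model("scene"),camera_model("side");k=.64
for n,p,q in[("A bulbtop",(436,328),(478,292)),("B top",(497,266),(474,229)),("C top",(500,242),(456,206)),
 ("ball a",(257,348),(334,349)),("ball b",(371,355),(433,327)),("ball c",(282,422),(420,394)),("vialtop",(237,347),(301,354))]:
    P,e=tri(S,np.array(p)*k,D,np.array(q)*k);print(n,P.round(),round(e,1))
for n,p,q in[("beaker base",(443,340),(450,308)),("chuckflange",(309,412),(394,393))]:
    print(n,plane(S,np.array(p)*k,0).round(),plane(D,np.array(q)*k,0).round())
a=cv2.imread("pics/scene0.png")[145:270,140:350];b=cv2.imread("pics/side0.png")[125:290,190:350]
w=cv2.imread("pics/wrist0.png")
im=np.zeros((600,800,3),np.uint8)
a=cv2.resize(a[:,110:],(400,500)) if 0 else cv2.resize(a[0:120,115:210],(316,400),interpolation=cv2.INTER_CUBIC)
im[:400,:316]=a; b=cv2.resize(b[0:110,80:160],(291,400),interpolation=cv2.INTER_CUBIC);im[:400,320:611]=b
im[400:600,:267]=cv2.resize(w,(267,200))
cv2.imwrite("pics/c1.png",im)
E
```

```text
A bulbtop [410. 185. 100.] 0.6
B top [464. -18. 100.] 2.1
C top [519. -96. 100.] 3.3
ball a [587. 362.  69.] 2.1
ball b [462. 259.  68.] 3.0
ball c [436. 419.  69.] 2.1
vialtop [639. 368.  49.] 4.9
beaker base [479.  94.   0.] [474.  99.   0.]
chuckflange [494. 349.   0.] [496. 350.   0.]
```

View pics/c1.png

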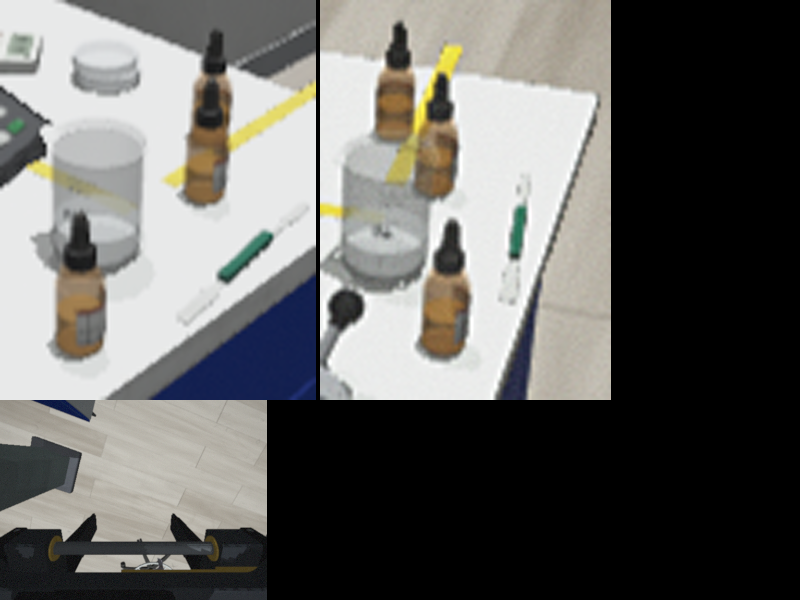

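Scene: C at enlarged crop (213,70) and (398,80) is the identical-looking amber bottle with the lowest y. A is at y=185, B at y=-18 and C at y=-96, so C (519,-96) is the target. All bulb tops sit near z=100, as expected. The three ball positions are 93-94 mm from a centre of (495,347), which matches the stated 94 mm. Moving over C.

Emit:
arm_command(
  steps=[
    [-36.2, -45.8, 0, 0, 0, 0],
    [-36.2, -45.8, 0, 0, 0, 0],
    [-36.2, -45.8, 0, 0, 0, 0],
    [-36.2, -45.8, 0, 0, 0, 0],
    [-36.2, -45.8, 0, 0, 0, 0],
    [-36.2, -45.8, 0, 0, 0, 0],
    [-36.2, -45.8, 0, 0, 0, 0],
    [-36.2, -45.8, 0, 0, 0, 0],
    [-36.2, -45.8, 0, 0, 0, 0],
    [-36.2, -45.8, 0, 0, 0, 0],
    [-36.2, -45.8, 0, 0, 0, 0],
    [-36.2, -45.8, 0, 0, 0, 0],
  ],
  jaw=6.0,
)

```text
t: 1.15
eef_pos: [475.3, -164.7, 404.8]
tcp_rot: [-3.142, -0.0, -1.232]
ft_force: [1.2, -0.4, 0.3]
opening: 0.633
```

Emit:
arm_command(
  steps=[
    [-2.6, -3.3, 0, 0, 0, 0],
    [-5.1, -6.5, 0, 0, 0, 0],
    [-5.1, -6.5, 0, 0, 0, 0],
    [-5.1, -6.5, 0, 0, 0, 0],
  ],
)

```text
t: 1.48
eef_pos: [519.6, -95.2, 404.4]
tcp_rot: [3.141, 0.0, -1.228]
ft_force: [-0.6, 0.9, 0.3]
opening: 0.63
```

Run:
```python
from h import *
W=camera_model("wrist");im=read_camera("wrist");s=state();print(s["eef_pos"],s["tcp_rot"])
for n,P in[("C top",(519,-96,107)),("C base",(519,-96,0)),("B top",(464,-18,107)),("chuck",(495,347,54))]:print(n,proj(W,P))
cv2.imwrite("pics/w1.png",cv2.cvtColor(cv2.resize(im,(768,576)),cv2.COLOR_RGB2BGR))
```

```text
[519.05419919 -96.40125799 404.44296766] [ 3.14091485e+00  1.80254161e-04 -1.23006652e+00]
C top [256.92293894 189.54982321]
C base [256.63249439 167.64569491]
B top [170.75797936 212.51974255]
chuck [-132.61495895   64.90341195]
```

View pics/w1.png

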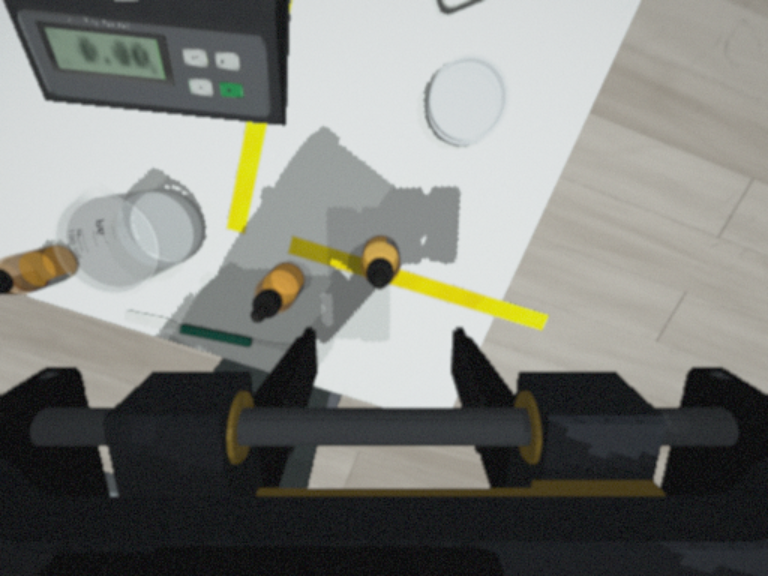

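The wrist view shows C at about (380,272) and B at about (270,300), with the fingers either side of C's column. I'll refine C's position with a mask.

Run:
```python
from h import *
W=camera_model("wrist");im=cv2.cvtColor(cv2.imread("pics/w1.png"),cv2.COLOR_BGR2RGB)
c=im[225:300,350:410]
m=(c.max(2)<60).astype(np.uint8)
n,l,st,ce=cv2.connectedComponentsWithStats(m);print(st,ce)
hsv=cv2.cvtColor(c,cv2.COLOR_RGB2HSV);b=((hsv[...,1]>120)&(hsv[...,0]<20)&(c.max(2)>60)).astype(np.uint8)
print(cv2.connectedComponentsWithStats(b)[2:])
for p,z in[((380,270),80),((380,272),85),((380,277),107),((381,252),35)]:
    print(p,plane(W,((p[0]+.5)/1.5,(p[1]+.5)/1.5),z).round(1))
```

```text
[[   0    0   60   75 3952]
 [  17   35   26   27  548]] [[29.53365385 35.50354251]
 [29.25729927 47.7919708 ]]
(array([[   0,    0,   60,   75, 4408],
       [  25,   12,   11,    4,   29],
       [  15,   14,    9,    9,   15],
       [  42,   21,    1,    1,    1],
       [  45,   24,    1,    1,    1],
       [  25,   34,    2,    1,    2],
       [  42,   35,    7,   14,   31],
       [  39,   37,    1,    1,    1],
       [  42,   42,    1,    2,    2],
       [  16,   44,    2,    8,    8],
       [  42,   50,    2,    2,    2]], dtype=int32), array([[29.42286751, 37.16651543],
       [29.75862069, 13.31034483],
       [19.46666667, 17.26666667],
       [42.        , 21.        ],
       [45.        , 24.        ],
       [25.5       , 34.        ],
       [45.93548387, 42.22580645],
       [39.        , 37.        ],
       [42.        , 42.5       ],
       [16.125     , 47.5       ],
       [42.5       , 50.5       ]]))
(380, 270) [519.8 -93.   80. ]
(380, 272) [519.6 -93.1  85. ]
(380, 277) [521.9 -92.4 107. ]
(381, 252) [523.7 -92.1  35. ]
```

Emit:
arm_command(
  steps=[
    [-0.35, -0.1, 3, 0, 0, 0],
    [-0.35, -0.1, 6.5, 0, 0, 0],
    [-0.35, -0.1, 10, 0, 0, 0],
    [-0.35, -0.1, 13, 0, 0, 0],
    [-0.35, -0.1, 15, 0, 0, 0],
    [-0.35, -0.1, 16, 0, 0, 0],
    [-0.35, -0.1, 16, 0, 0, 0],
    [-0.35, -0.1, 16, 0, 0, 0],
  ],
)

```text
t: 2.2
eef_pos: [518.8, -94.2, 245.2]
tcp_rot: [3.142, -0.0, -1.233]
ft_force: [-0.6, 0.2, 0.9]
opening: 0.631
```

Emit:
arm_command(
  steps=[
    [0, 0, 0, 0, 0, 0],
    [0, 0, 0, 0, 0, 0],
    [0, 0, 0, 0, 0, 0],
    [0, 0, 0, 0, 0, 0],
    [0, 0, 0, 0, 0, 0],
    [0, 0, 0, 0, 0, 0],
  ],
  jaw=0.5,
)

```text
t: 2.7
eef_pos: [518.8, -93.1, 245.2]
tcp_rot: [-3.141, -0.0, -1.232]
ft_force: [0.4, 1.5, -0.3]
opening: 0.302
```

Emit:
arm_command(
  steps=[
    [0, 0, 0, 0, 0, 0],
    [0, 0, -2, 0, 0, 0],
    [0, 0, -5, 0, 0, 0],
    [0, 0, -9, 0, 0, 0],
    [0, 0, -13, 0, 0, 0],
    [0, 0, -17, 0, 0, 0],
    [0, 0, -20, 0, 0, 0],
    [0, 0, -20, 0, 0, 0],
  ],
)

```text
t: 3.37
eef_pos: [518.9, -93.3, 450.6]
tcp_rot: [-3.134, -0.006, -1.232]
ft_force: [-0.5, 0.2, 0.2]
opening: 0.298
```

Run:
```python
from h import *
s=state();print(s)
a=read_camera("wrist");b=read_camera("scene")
im=np.hstack([cv2.resize(a,(400,300)),cv2.resize(b[60:260,140:407],(400,300))])
cv2.imwrite("pics/w2.png",cv2.cvtColor(im,cv2.COLOR_RGB2BGR))
```

```text
{'t': 3.3667, 'joints': array([-3.03186783e-01,  3.03242763e-01,  1.73696186e+00, -2.22733030e-04,
        1.09186162e+00,  9.28697448e-01]), 'qvel': array([-7.04071374e-05,  6.60434293e-02,  9.77933134e-02, -3.76435725e-03,
       -1.18514129e-01,  1.16708890e-03]), 'tau': array([ 1.16548995e-01, -4.91456652e+01, -2.62219316e+01,  6.33243844e-02,
        1.28634755e+00, -3.78813347e-03]), 'eef_pos': array([518.8689943 , -93.28611557, 450.60633914]), 'tcp_rot': array([-3.13408241, -0.00586417, -1.23180455]), 'ft_force': array([-0.5117709 ,  0.16337244,  0.22140138]), 'moment': array([-0.04253663,  0.01685021,  0.03635213]), 'opening': 0.29758857373755376}
```

View pics/w2.png

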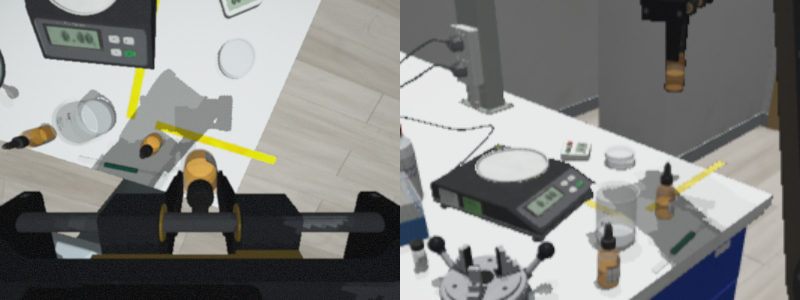

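The bottle is held upright and clear of the bench. Next I'll carry it toward the chuck and stop 80 mm short to measure the chuck axis from above.

Emit:
arm_command(
  steps=[
    [-2, -0.5, 0, 0, 0, 0],
    [-6, -1.6, 0, 0, 0, 0],
    [-10, -2.8, 0, 0, 0, 0],
    [-14, -3.9, 0, 0, 0, 0],
    [-18, -5, 0, 0, 0, 0],
    [-22, -6.1, 0, 0, 0, 0],
    [-26, -7.3, 0, 0, 0, 0],
    [-30, -8.4, 0, 0, 0, 0],
    [-33, -9.2, 0, 0, 0, 0],
    [-34.7, -9.7, 0, 0, 0, 0],
    [-34.7, -9.7, 0, 0, 0, 0],
    [-34.7, -9.7, 0, 0, 0, 0],
  ],
)

```text
t: 4.47
eef_pos: [494.8, 266.8, 442.7]
tcp_rot: [3.138, -0.0, -1.23]
ft_force: [0.1, -0.4, -1.0]
opening: 0.301
```

Run:
```python
from h import *
W=camera_model("wrist");a=read_camera("wrist");s=state();print(s["eef_pos"],s["tcp_rot"],W)
for n,P in[("seat",(495,347,54)),("a",(587,362,70)),("b",(462,259,70)),("c",(436,419,70))]:print(n,proj(W,P)*1.5)
cv2.imwrite("pics/w3.png",cv2.cvtColor(cv2.resize(a,(768,576),interpolation=cv2.INTER_CUBIC),cv2.COLOR_RGB2BGR))
```

```text
[494.97131619 265.94429747 443.06581004] [ 3.13876858e+00 -4.58938360e-04 -1.23137926e+00] {'K': array([[278.51049721,   0.        , 255.70684321],
       [  0.        , 278.51049721, 189.98922507],
       [  0.        ,   0.        ,   1.        ]]), 'xyz': array([572.46470346, 294.94179151, 422.5843631 ]), 'rotation': array([-2.96875950e-01, -3.07403463e-04, -1.23023504e+00])}
seat [298.51849518 223.0938857 ]
a [308.77784089 108.89199155]
b [380.03940257 293.87982913]
c [196.20558056 262.2270679 ]
```

View pics/w3.png

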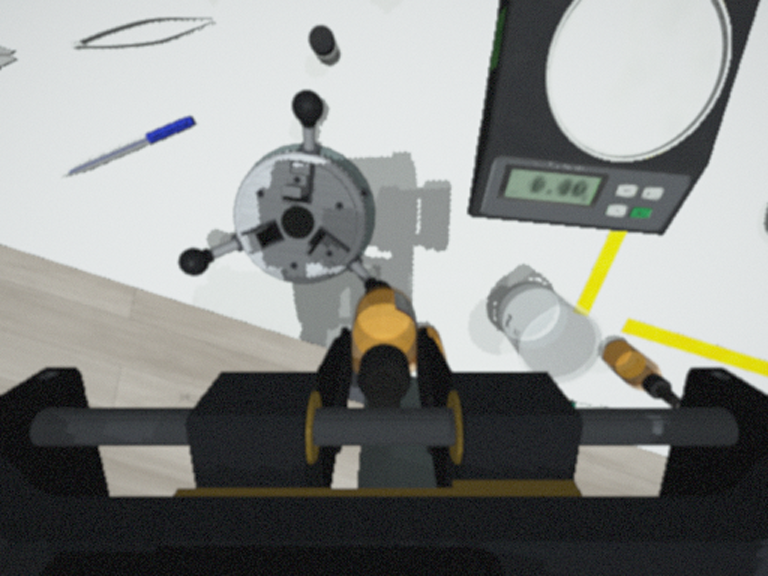

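The wrist view shows the seat disc at (298,221), predicted (298.5,223), and balls at (307,108) and (195,261), so the chuck axis is about (496,348). Checking where the held bottle sits relative to the tool axis.

Run:
```python
from h import *
W=dict(K=camera_model("wrist")["K"],xyz=np.array([572.46,294.94,422.58]),rotation=np.array([-.296876,-.000307,-1.230235]))
c=np.array([495,266]);u=np.array([.943,.332])
for z in(198,201):
  for o in(-3,0,17,20):print(z,o,(proj(W,[*(c+u*o),z])*1.5).round(1))
for p in((297.5,221),(298.5,222)):print(plane(W,np.array(p)/1.5,54).round(1))
im=cv2.cvtColor(cv2.imread("pics/w3.png"),cv2.COLOR_BGR2HSV)
m=((im[...,1]>120)&(im[...,0]<22)&(im[...,2]>80))[270:345,330:425]
ys,xs=np.nonzero(m);print(ys.min()+270,[(y+270,xs[ys==y].min()+330,xs[ys==y].max()+330) for y in range(8,70,8)])
d=cv2.cvtColor(cv2.imread("pics/w3.png"),cv2.COLOR_BGR2RGB)[60:300,170:340]
m=(d.max(2)<70).astype(np.uint8);n,l,st,ce=cv2.connectedComponentsWithStats(m)
for i in range(1,n):
  if st[i,4]>200:print(st[i],ce[i]+[170,60],plane(W,(ce[i]+[170.5,60.5])/1.5,70).round(1))
```

```text
198 -3 [385.9 313.3]
198 0 [385.9 308.3]
198 17 [386.  279.8]
198 20 [386.  274.7]
201 -3 [385.9 315.1]
201 0 [385.9 310.2]
201 17 [386.  281.3]
201 20 [386.1 276.1]
[496.5 348.4  54. ]
[495.9 347.3  54. ]Traceback (most recent call last):
  File "<stdin>", line 9, in <module>
    return umr_minimum(a, axis, None, out, keepdims, initial, where)
ValueError: zero-size array to reduction operation minimum which has no identity
```

Emit:
arm_command(
  steps=[
    [-2, -0.8, 0, 0, 0, 0],
    [-5, -2, 0, 0, 0, 0],
    [-7.2, -2.8, 0, 0, 0, 0],
    [-7.55, -2.95, 0, 0, 0, 0],
    [-7.55, -2.95, 2, 0, 0, 0],
    [-7.55, -2.95, 5, 0, 0, 0],
    [-7.55, -2.95, 7.5, 0, 0, 0],
    [-7.55, -2.95, 9, 0, 0, 0],
    [-7.55, -2.95, 9.5, 0, 0, 0],
    [-7.55, -2.95, 9.5, 0, 0, 0],
    [-7.55, -2.95, 9.5, 0, 0, 0],
  ],
)

```text
t: 5.43
eef_pos: [498.2, 346.4, 350.3]
tcp_rot: [-3.141, -0.0, -1.233]
ft_force: [0.5, -0.1, -1.2]
opening: 0.296
```

Run:
```python
from h import *
s=state();print(s["eef_pos"],s["tcp_rot"],s["ft_force"])
S=camera_model("scene");D=camera_model("side")
a=read_camera("scene");b=read_camera("side")
im=np.hstack([cv2.resize(a[150:290,140:260],(400,466),interpolation=cv2.INTER_CUBIC),cv2.resize(b[130:280,195:315],(400,500),interpolation=cv2.INTER_CUBIC)[:466]])
cv2.imwrite("pics/w4.png",cv2.cvtColor(im,cv2.COLOR_RGB2BGR))
for z in(54,93,103):print(z,(proj(S,(496,348,z))-[140,150])*3.333,(proj(D,(496,348,z))-[195,130])*3.333+[400,0])
```

```text
[498.19212814 346.41586547 350.26588846] [-3.14119881e+00 -1.21683333e-04 -1.23295224e+00] [ 0.48170934 -0.07435133 -1.20640685]
54 [182.41610541 311.58486197] [592.38898415 343.91274732]
93 [174.9001961  261.20000461] [592.81062517 299.23466614]
103 [172.90395871 247.81770689] [592.92131938 287.5052455 ]
```

View pics/w4.png

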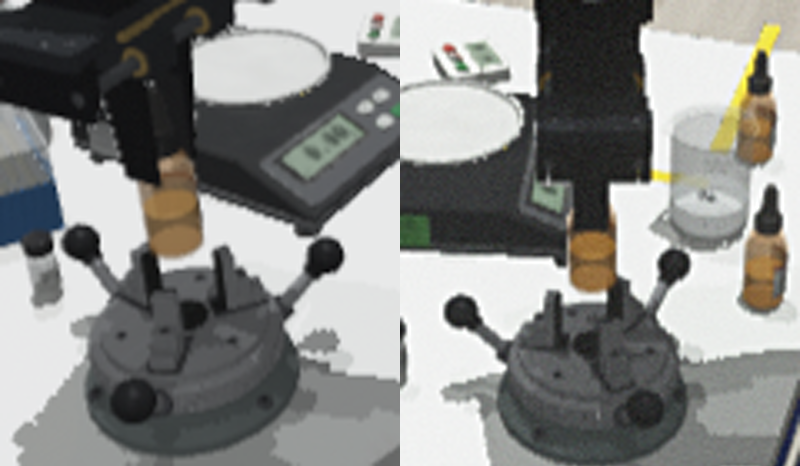

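The bottle's underside is centred over the seat at crop pixels (173,245) and (593,281), matching the predictions, so I'm lowering it.

Emit:
arm_command(
  steps=[
    [0, 0, 1, 0, 0, 0],
    [0, 0, 2.2, 0, 0, 0],
    [0, 0, 3.4, 0, 0, 0],
    [0, 0, 4.3, 0, 0, 0],
    [0, 0, 4.7, 0, 0, 0],
    [0, 0, 4.8, 0, 0, 0],
    [0, 0, 4.8, 0, 0, 0],
  ],
)

```text
t: 6.12
eef_pos: [497.8, 347.2, 301.7]
tcp_rot: [3.142, -0.0, -1.232]
ft_force: [0.2, 0.4, -1.0]
opening: 0.299
```

Emit:
arm_command(
  steps=[
    [0, 0, 0.1, 0, 0, 0],
    [0, 0, 0.2, 0, 0, 0],
    [0, 0, 0.2, 0, 0, 0],
  ],
)

```text
t: 6.37
eef_pos: [497.7, 347.2, 299.9]
tcp_rot: [-3.141, -0.0, -1.232]
ft_force: [0.6, -0.2, -0.9]
opening: 0.299
```

Emit:
arm_command(
  steps=[
    [0, 0, 0.05, 0, 0, 0],
    [0, 0, 0.1, 0, 0, 0],
    [0, 0, 0.1, 0, 0, 0],
  ],
)

```text
t: 6.62
eef_pos: [497.8, 347.2, 299.2]
tcp_rot: [-3.141, 0.0, -1.232]
ft_force: [-0.0, -0.5, 4.0]
opening: 0.295
```

Emit:
arm_command(
  steps=[
    [0, 0, 0.05, 0, 0, 0],
    [0, 0, 0.1, 0, 0, 0],
    [0, 0, 0.1, 0, 0, 0],
  ],
)

```text
t: 6.87
eef_pos: [497.9, 347.3, 299.1]
tcp_rot: [-3.139, 0.0, -1.232]
ft_force: [-2.7, -0.9, 12.9]
opening: 0.3
```

It is touching the seat. I'll ease off and release.

Emit:
arm_command(
  steps=[
    [0, 0, -0.1, 0, 0, 0],
    [0, 0, -0.1, 0, 0, 0],
  ],
)

```text
t: 7.03
eef_pos: [497.7, 347.2, 299.1]
tcp_rot: [-3.141, 0.0, -1.232]
ft_force: [-2.0, -0.9, 6.2]
opening: 0.298
```

Emit:
arm_command(
  steps=[
    [0, 0, 0, 0, 0, 0],
    [0, 0, 0, 0, 0, 0],
    [0, 0, 0, 0, 0, 0],
    [0, 0, 0, 0, 0, 0],
    [0, 0, 0, 0, 0, 0],
    [0, 0, 0, 0, 0, 0],
  ],
  jaw=6.0,
)

```text
t: 7.53
eef_pos: [497.7, 347.2, 298.5]
tcp_rot: [3.141, -0.0, -1.232]
ft_force: [-0.5, -0.4, 0.2]
opening: 0.616
```

Emit:
arm_command(
  steps=[
    [0, 0, -1, 0, 0, 0],
    [0, 0, -3, 0, 0, 0],
    [0, 0, -6, 0, 0, 0],
    [0, 0, -9, 0, 0, 0],
    [0, 0, -10, 0, 0, 0],
    [0, 0, -10, 0, 0, 0],
  ],
)

```text
t: 8.03
eef_pos: [497.6, 347.2, 402.1]
tcp_rot: [-3.136, 0.001, -1.232]
ft_force: [-0.2, 0.3, 0.1]
opening: 0.634
```

Run:
```python
from h import *
s=state();print(s["eef_pos"],s["tcp_rot"],s["ft_force"],s["joints"])
S=camera_model("scene");D=camera_model("side")
a=read_camera("scene");b=read_camera("side");w=read_camera("wrist")
im=np.zeros((600,800,3),np.uint8)
im[:400,:400]=cv2.resize(a[150:270,140:260],(400,400),interpolation=cv2.INTER_CUBIC);im[:400,400:]=cv2.resize(b[130:250,195:315],(400,400),interpolation=cv2.INTER_CUBIC)
im[400:,:267]=cv2.resize(w,(267,200),interpolation=cv2.INTER_AREA)
cv2.imwrite("pics/w5.png",cv2.cvtColor(im,cv2.COLOR_RGB2BGR))
for z in(54,161):print(z,(proj(S,(496,348,z))-[140,150])*3.333,(proj(D,(496,348,z))-[195,130])*3.333+[400,0])
```

```text
[497.64070421 347.22368317 402.05464902] [-3.13628376e+00  8.05010693e-04 -1.23192976e+00] [-0.23279669  0.2683693   0.07821401] [ 5.00398932e-01  4.66923927e-01  1.60976667e+00 -6.80057932e-05
  1.05953280e+00  1.73236394e+00]
54 [182.41610541 311.58486197] [592.38898415 343.91274732]
161 [160.72429629 166.16816483] [593.58523583 217.15508507]
```

View pics/w5.png

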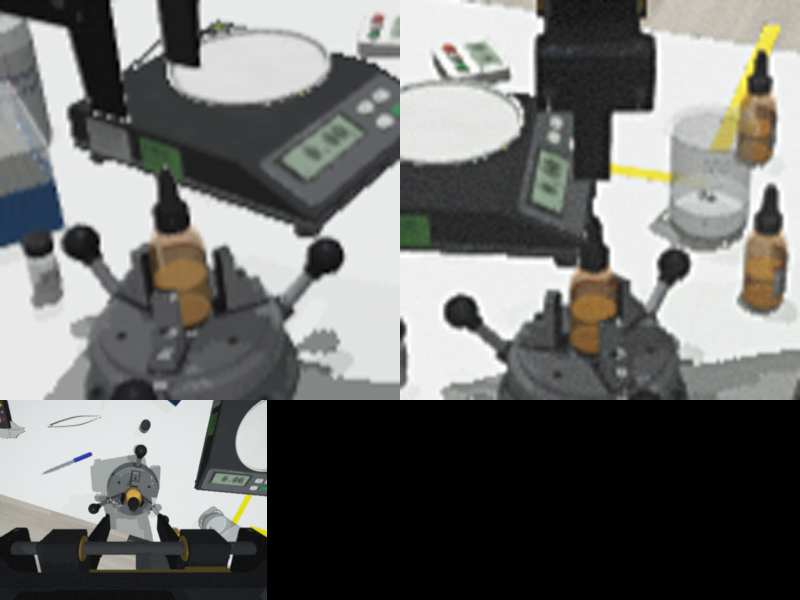

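The bottle stands upright between the jaws, with its bulb at (168,175) and (596,225). Before planning the push I need the obstacles behind the chuck: wash bottle and box.

Run:
```python
from h import *
S,D=camera_model("scene"),camera_model("side");k=.64
for n,p,q in[("redtip",(160,182),(137,215)),("redcap top",(207,222),(196,243)),("boxcorner near",(188,323),(225,345)),("box corner r",(245,318),(275,330)),("beaker2 rim",(130,285),(172,325)),("cyl top",(57,312),(197,405)),("rodtop",(137,222),(150,320))]:
    P,e=tri(S,np.array(p)*k,D,np.array(q)*k);print(n,P.round(),round(e,1),"r from axis",np.hypot(*(P[:2]-[496,348])).round())
# ball c refine & pusher start
A=np.array([496,348.]);ph=np.arctan2(419-348,436-496);print("phi_c",ph)
p=ph+0.40;print("start",A+94*np.array([np.cos(p),np.sin(p)]),"yaw",p-np.pi/2)
```

```text
redtip [927. 320. 218.] 2.3 r from axis 432.0
redcap top [853. 284. 159.] 4.3 r from axis 363.0
boxcorner near [757. 388.  50.] 9.3 r from axis 264.0
box corner r [708. 316.  44.] 3.0 r from axis 215.0
beaker2 rim [806. 442. 117.] 1.8 r from axis 324.0
cyl top [686. 573. 147.] 56.9 r from axis 295.0
rodtop [847. 419. 155.] 87.0 r from axis 358.0
phi_c 2.2724215464485784
start [412.15732265 390.50182884] yaw 1.1016252196536818
```

Nothing in the way is closer than 215 mm to the chuck axis. I'll push the ball at (436,419) clockwise with closed fingers, starting behind it.

Emit:
arm_command(
  steps=[
    [-1, 1, 0, 0, 0, -7],
    [-2, 2, 0, 0, 0, -14],
    [-3, 3, 0, 0, 0, -21],
    [-4, 4, 0, 0, 0, -28],
    [-5, 5, 0, 0, 0, -35],
    [-6, 6, 0, 0, 0, -42],
    [-6.92, 6.62, 0, 0, 0, -49],
    [-6.92, 6.62, 0, 0, 0, -56],
    [-6.92, 6.62, 0, 0, 0, -63],
    [-6.92, 6.62, 0, 0, 0, -70],
    [-6.92, 6.62, 0, 0, 0, -77],
    [-6.92, 6.62, 0, 0, 0, -84],
  ],
  jaw=0,
)

```text
t: 9.18
eef_pos: [412.2, 390.4, 397.0]
tcp_rot: [3.14, 0.003, 0.24]
ft_force: [0.0, -0.8, 0.7]
opening: 0.013
```

Emit:
arm_command(
  steps=[
    [0, 0, 1, 0, 0, -7],
    [0, 0, 3, 0, 0, -14],
    [0, 0, 6, 0, 0, -21],
    [0, 0, 9, 0, 0, -28],
    [0, 0, 11, 0, 0, -35],
    [0, 0, 13, 0, 0, -42],
    [0, 0, 14.5, 0, 0, -49],
    [0, 0, 15.2, 0, 0, -49.7],
    [0, 0, 15.2, 0, 0, -49.7],
    [0, 0, 15.2, 0, 0, -49.7],
  ],
)

```text
t: 10.02
eef_pos: [412.3, 390.4, 246.3]
tcp_rot: [-3.141, 0.001, 1.098]
ft_force: [-0.2, -0.6, 0.4]
opening: 0.009
```

```bash
cat > plan.py <<'E'
# rows along the chuck circle: from the present pose, clockwise by dphi in n rows
import sys
from h import *
A=np.array([496,348.])
def plan(dphi,n,z=249.,rad=94.):
    s=state();p=s["eef_pos"];yaw=s["tcp_rot"][2]
    ph=np.arctan2(*(p[:2]-A)[::-1]);c,sn=np.cos(yaw),np.sin(yaw)
    print("phi",ph.round(3),"r",np.hypot(*(p[:2]-A)).round(1),"z",p[2].round(1),"yaw",yaw.round(3),"q6",s["joints"][5].round(2),"F",s["ft_force"].round(1))
    rows=[]
    for i in range(1,n+1):
        q=ph-dphi*i/n;T=A+rad*np.array([np.cos(q),np.sin(q)]);d=T-p[:2]
        tw=(q-np.pi/2-yaw+np.pi)%(2*np.pi)-np.pi
        rows.append([round((c*d[0]+sn*d[1])/10,2),round((sn*d[0]-c*d[1])/10,2),round((p[2]-z)/10,2),0,0,round(-np.degrees(tw),1)])
    print(rows)
if __name__=="__main__":plan(float(sys.argv[1]),int(sys.argv[2]))
E
python3 plan.py 0.3 12
```

```text
phi 2.673 r 93.9 z 246.3 yaw 1.098 q6 -0.46 F [-0.2 -0.6  0.4]
[[np.float64(0.23), np.float64(-0.01), np.float64(-0.27), 0, 0, np.float64(1.2)], [np.float64(0.47), np.float64(-0.0), np.float64(-0.27), 0, 0, np.float64(2.6)], [np.float64(0.7), np.float64(0.01), np.float64(-0.27), 0, 0, np.float64(4.1)], [np.float64(0.94), np.float64(0.03), np.float64(-0.27), 0, 0, np.float64(5.5)], [np.float64(1.17), np.float64(0.06), np.float64(-0.27), 0, 0, np.float64(6.9)], [np.float64(1.41), np.float64(0.09), np.float64(-0.27), 0, 0, np.float64(8.4)], [np.float64(1.64), np.float64(0.12), np.float64(-0.27), 0, 0, np.float64(9.8)], [np.float64(1.87), np.float64(0.17), np.float64(-0.27), 0, 0, np.float64(11.2)], [np.float64(2.1), np.float64(0.22), np.float64(-0.27), 0, 0, np.float64(12.7)], [np.float64(2.33), np.float64(0.27), np.float64(-0.27), 0, 0, np.float64(14.1)], [np.float64(2.55), np.float64(0.33), np.float64(-0.27), 0, 0, np.float64(15.5)], [np.float64(2.78), np.float64(0.4), np.float64(-0.27), 0, 0, np.float64(17.0)]]
```

Those arc rows can be repeated from call to call. The first five calls of 0.3 rad keep the sleeve under 1.4 rad, before any bite is possible.

Emit:
arm_command(
  steps=[
    [0.23, 0, 0, 0, 0, 1.4],
    [0.47, 0.01, 0, 0, 0, 2.9],
    [0.7, 0.03, 0, 0, 0, 4.3],
    [0.94, 0.05, 0, 0, 0, 5.7],
    [1.17, 0.07, 0, 0, 0, 7.2],
    [1.41, 0.11, 0, 0, 0, 8.6],
    [1.64, 0.14, 0, 0, 0, 10],
    [1.87, 0.19, 0, 0, 0, 11.5],
    [2.1, 0.24, 0, 0, 0, 12.9],
    [2.33, 0.29, 0, 0, 0, 14.3],
    [2.55, 0.35, 0, 0, 0, 15.8],
    [2.78, 0.42, 0, 0, 0, 17.2],
  ],
)

```text
t: 11.02
eef_pos: [428.3, 413.0, 247.8]
tcp_rot: [3.141, 0.001, 0.797]
ft_force: [-2.7, -3.6, 2.7]
opening: 0.005
```

Emit:
arm_command(
  steps=[
    [0.23, 0, 0, 0, 0, 1.4],
    [0.47, 0.01, 0, 0, 0, 2.9],
    [0.7, 0.03, 0, 0, 0, 4.3],
    [0.94, 0.05, 0, 0, 0, 5.7],
    [1.17, 0.07, 0, 0, 0, 7.2],
    [1.41, 0.11, 0, 0, 0, 8.6],
    [1.64, 0.14, 0, 0, 0, 10],
    [1.87, 0.19, 0, 0, 0, 11.5],
    [2.1, 0.24, 0, 0, 0, 12.9],
    [2.33, 0.29, 0, 0, 0, 14.3],
    [2.55, 0.35, 0, 0, 0, 15.8],
    [2.78, 0.42, 0, 0, 0, 17.2],
  ],
)

```text
t: 12.02
eef_pos: [450.6, 430.0, 247.8]
tcp_rot: [3.141, 0.001, 0.497]
ft_force: [-4.2, -3.6, 3.3]
opening: 0.002
```

```bash
python3 plan.py 0.3 1
python3 - <<'E'
from h import *
b=read_camera("side");a=read_camera("scene");s=state();print(s["ft_force"],s["moment"])
im=np.hstack([cv2.resize(a[150:290,140:260],(400,466),interpolation=cv2.INTER_CUBIC),cv2.resize(b[130:280,195:315],(400,500),interpolation=cv2.INTER_CUBIC)[:466]])
cv2.imwrite("pics/w6.png",cv2.cvtColor(im,cv2.COLOR_RGB2BGR))
E
```

```text
phi 2.076 r 93.8 z 247.8 yaw 0.497 q6 0.16 F [-4.2 -3.6  3.3]
[[np.float64(2.78), np.float64(0.37), np.float64(-0.12), 0, 0, np.float64(16.7)]]
[-2.4384435  -4.0143432   3.59795683] [-0.51075224  0.25467371  0.00159928]
```

View pics/w6.png

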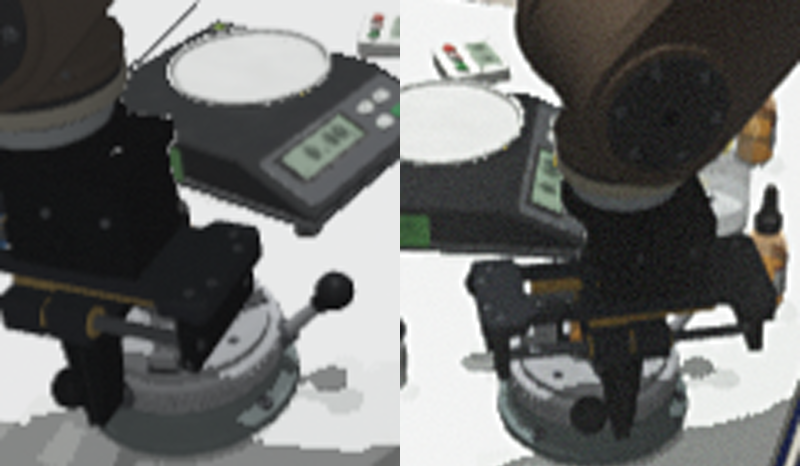

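The picture shows the ball ahead of the finger and moving round, at crop pixel (68,385), and the push is about 5 N. Continuing.

Emit:
arm_command(
  steps=[
    [0.23, 0, 0, 0, 0, 1.4],
    [0.47, 0.01, 0, 0, 0, 2.9],
    [0.7, 0.03, 0, 0, 0, 4.3],
    [0.94, 0.05, 0, 0, 0, 5.7],
    [1.17, 0.07, 0, 0, 0, 7.2],
    [1.41, 0.11, 0, 0, 0, 8.6],
    [1.64, 0.14, 0, 0, 0, 10],
    [1.87, 0.19, 0, 0, 0, 11.5],
    [2.1, 0.24, 0, 0, 0, 12.9],
    [2.33, 0.29, 0, 0, 0, 14.3],
    [2.55, 0.35, 0, 0, 0, 15.8],
    [2.78, 0.42, 0, 0, 0, 17.2],
  ],
)

```text
t: 13.12
eef_pos: [477.0, 439.9, 247.5]
tcp_rot: [3.141, 0.001, 0.198]
ft_force: [-5.2, -3.5, 4.1]
opening: 0.005
```

Emit:
arm_command(
  steps=[
    [0.23, 0, 0, 0, 0, 1.4],
    [0.47, 0.01, 0, 0, 0, 2.9],
    [0.7, 0.03, 0, 0, 0, 4.3],
    [0.94, 0.05, 0, 0, 0, 5.7],
    [1.17, 0.07, 0, 0, 0, 7.2],
    [1.41, 0.11, 0, 0, 0, 8.6],
    [1.64, 0.14, 0, 0, 0, 10],
    [1.87, 0.19, 0, 0, 0, 11.5],
    [2.1, 0.24, 0, 0, 0, 12.9],
    [2.33, 0.29, 0, 0, 0, 14.3],
    [2.55, 0.35, 0, 0, 0, 15.8],
    [2.78, 0.42, 0, 0, 0, 17.2],
  ],
)

```text
t: 14.12
eef_pos: [504.9, 441.4, 247.4]
tcp_rot: [3.141, 0.001, -0.102]
ft_force: [-6.4, -2.1, 3.9]
opening: 0.002
```

Emit:
arm_command(
  steps=[
    [0.23, 0, 0, 0, 0, 1.4],
    [0.47, 0.01, 0, 0, 0, 2.9],
    [0.7, 0.03, 0, 0, 0, 4.3],
    [0.94, 0.05, 0, 0, 0, 5.7],
    [1.17, 0.07, 0, 0, 0, 7.2],
    [1.41, 0.11, 0, 0, 0, 8.6],
    [1.64, 0.14, 0, 0, 0, 10],
    [1.87, 0.19, 0, 0, 0, 11.5],
    [2.1, 0.24, 0, 0, 0, 12.9],
    [2.33, 0.29, 0, 0, 0, 14.3],
    [2.55, 0.35, 0, 0, 0, 15.8],
    [2.78, 0.42, 0, 0, 0, 17.2],
  ],
)

```text
t: 15.12
eef_pos: [532.0, 434.6, 247.4]
tcp_rot: [3.141, 0.001, -0.402]
ft_force: [-6.5, -1.7, 2.9]
opening: 0.008
```

```bash
python3 plan.py 0.1 4
```

```text
phi 1.177 r 93.8 z 247.4 yaw -0.402 q6 0.99 F [-6.5 -1.7  2.9]
[[np.float64(0.23), np.float64(-0.02), np.float64(-0.16), 0, 0, np.float64(1.0)], [np.float64(0.47), np.float64(-0.01), np.float64(-0.16), 0, 0, np.float64(2.4)], [np.float64(0.7), np.float64(0.0), np.float64(-0.16), 0, 0, np.float64(3.8)], [np.float64(0.94), np.float64(0.02), np.float64(-0.16), 0, 0, np.float64(5.3)]]
```

The tangential force is about 5.3 N, still free, with the sleeve at roughly 1.36 rad. From here I'll take 0.1 rad steps.

Emit:
arm_command(
  steps=[
    [0.23, 0, 0, 0, 0, 1.4],
    [0.47, 0.01, 0, 0, 0, 2.9],
    [0.7, 0.03, 0, 0, 0, 4.3],
    [0.94, 0.05, 0, 0, 0, 5.7],
  ],
)

```text
t: 15.45
eef_pos: [540.5, 430.5, 247.4]
tcp_rot: [3.141, 0.001, -0.501]
ft_force: [-6.1, -0.7, 2.8]
opening: 0.005
```

Emit:
arm_command(
  steps=[
    [0.23, 0, 0, 0, 0, 1.4],
    [0.47, 0.01, 0, 0, 0, 2.9],
    [0.7, 0.03, 0, 0, 0, 4.3],
    [0.94, 0.05, 0, 0, 0, 5.7],
  ],
)

```text
t: 15.78
eef_pos: [548.5, 425.6, 247.4]
tcp_rot: [3.141, 0.001, -0.601]
ft_force: [-7.4, -0.5, 2.9]
opening: 0.004
```

Emit:
arm_command(
  steps=[
    [0.23, 0, 0, 0, 0, 1.4],
    [0.47, 0.01, 0, 0, 0, 2.9],
    [0.7, 0.03, 0, 0, 0, 4.3],
    [0.94, 0.05, 0, 0, 0, 5.7],
  ],
)

```text
t: 16.12
eef_pos: [555.9, 420.0, 247.4]
tcp_rot: [3.141, 0.001, -0.7]
ft_force: [-7.5, 0.8, 2.7]
opening: 0.006
```

Emit:
arm_command(
  steps=[
    [0.23, 0, 0, 0, 0, 1.4],
    [0.47, 0.01, 0, 0, 0, 2.9],
    [0.47, 0.01, 0, 0, 0, 2.9],
    [0.47, 0.01, 0, 0, 0, 2.9],
  ],
)

```text
t: 16.45
eef_pos: [559.8, 416.9, 247.3]
tcp_rot: [-3.142, 0.0, -0.75]
ft_force: [-4.2, -0.3, 1.6]
opening: 0.005
```

On stopping, the force fell to about 3 N, so the sleeve is still free.

Emit:
arm_command(
  steps=[
    [0.23, 0, 0, 0, 0, 1.4],
    [0.47, 0.01, 0, 0, 0, 2.9],
    [0.7, 0.03, 0, 0, 0, 4.3],
    [0.94, 0.05, 0, 0, 0, 5.7],
  ],
)

```text
t: 16.78
eef_pos: [566.2, 410.3, 247.3]
tcp_rot: [3.141, 0.001, -0.85]
ft_force: [-5.8, 1.4, 2.6]
opening: 0.001
```

Emit:
arm_command(
  steps=[
    [0.23, 0, 0, 0, 0, 1.4],
    [0.47, 0.01, 0, 0, 0, 2.9],
    [0.7, 0.03, 0, 0, 0, 4.3],
    [0.94, 0.05, 0, 0, 0, 5.7],
  ],
)

```text
t: 17.12
eef_pos: [572.0, 402.9, 247.3]
tcp_rot: [3.141, 0.001, -0.95]
ft_force: [-6.7, 2.4, 2.0]
opening: 0.0
```

Emit:
arm_command(
  steps=[
    [0.23, 0, 0, 0, 0, 1.4],
    [0.47, 0.01, 0, 0, 0, 2.9],
    [0.7, 0.03, 0, 0, 0, 4.3],
    [0.94, 0.05, 0, 0, 0, 5.7],
  ],
)

```text
t: 17.45
eef_pos: [577.1, 395.1, 247.3]
tcp_rot: [3.141, 0.001, -1.049]
ft_force: [-6.4, 2.7, 2.7]
opening: 0.005
```

Emit:
arm_command(
  steps=[
    [0.23, 0, 0, 0, 0, 1.4],
    [0.47, 0.01, 0, 0, 0, 2.9],
    [0.7, 0.03, 0, 0, 0, 4.3],
    [0.94, 0.05, 0, 0, 0, 5.7],
  ],
)

```text
t: 17.78
eef_pos: [581.3, 386.8, 247.3]
tcp_rot: [3.142, 0.001, -1.149]
ft_force: [-7.0, 5.2, 1.8]
opening: 0.004
```

Tangential force is now 7.6 N and rising. I'll take a smaller step and then hold.

Emit:
arm_command(
  steps=[
    [0.12, 0, 0, 0, 0, 0.7],
    [0.23, 0, 0, 0, 0, 1.4],
    [0.23, 0, 0, 0, 0, 1.4],
    [0.23, 0, 0, 0, 0, 1.4],
  ],
)

```text
t: 18.12
eef_pos: [582.3, 384.7, 247.3]
tcp_rot: [3.141, 0.001, -1.172]
ft_force: [-6.9, 3.3, 1.9]
opening: 0.003
```

```bash
cat > f.py <<'E'
from h import *
s=state();d=s["eef_pos"][:2]-[496,348];r=np.hypot(*d);t=np.array([d[1],-d[0]])/r;f=s["ft_force"]
print("phi",np.arctan2(d[1],d[0]).round(3),"r",r.round(1),"Ftan",-(t@f[:2]).round(2),"Frad",(d/r@f[:2]).round(2),"Fz",f[2].round(1),"|F|",np.linalg.norm(f).round(1),"q6",s["joints"][5].round(2),s["moment"].round(2))
E
python3 f.py
```

```text
phi 0.402 r 93.8 Ftan 5.72 Frad -5.07 Fz 1.9 |F| 7.9 q6 1.66 [ 0.52  1.11 -0.07]
```

The force holds at 5.7 N when stopped, so the jaws have begun to bite. Continuing in small steps.

Emit:
arm_command(
  steps=[
    [0.12, 0, 0, 0, 0, 0.7],
    [0.23, 0, 0, 0, 0, 1.4],
    [0.35, 0.01, 0, 0, 0, 2.1],
    [0.47, 0.01, 0, 0, 0, 2.9],
  ],
)

```text
t: 18.45
eef_pos: [583.9, 380.6, 247.3]
tcp_rot: [-3.142, 0.001, -1.223]
ft_force: [-7.2, 5.0, 1.9]
opening: 0.007
```

```bash
python3 f.py
```

```text
phi 0.355 r 93.8 Ftan 7.16 Frad -5.0 Fz 1.9 |F| 8.9 q6 1.7 [ 0.93  1.25 -0.05]
```

Emit:
arm_command(
  steps=[
    [0.12, 0, 0, 0, 0, 0.7],
    [0.23, 0, 0, 0, 0, 1.4],
    [0.35, 0.01, 0, 0, 0, 2.1],
    [0.47, 0.01, 0, 0, 0, 2.9],
    [0.47, 0.01, 0, 0, 0, 2.9],
  ],
)

```text
t: 18.87
eef_pos: [585.5, 376.1, 247.3]
tcp_rot: [-3.142, 0.002, -1.274]
ft_force: [-5.7, 5.3, 2.2]
opening: 0.006
```

```bash
python3 f.py
```

```text
phi 0.304 r 93.8 Ftan 6.76 Frad -3.9 Fz 2.2 |F| 8.1 q6 1.75 [ 0.95  1.22 -0.09]
```

Emit:
arm_command(
  steps=[
    [0.12, 0, 0, 0, 0, 0.7],
    [0.23, 0, 0, 0, 0, 1.4],
    [0.35, 0.01, 0, 0, 0, 2.1],
    [0.47, 0.01, 0, 0, 0, 2.9],
    [0.58, 0.02, 0, 0, 0, 3.6],
  ],
)

```text
t: 19.28
eef_pos: [586.9, 370.8, 247.3]
tcp_rot: [-3.141, 0.002, -1.337]
ft_force: [-6.6, 9.2, 2.5]
opening: 0.005
```

```bash
python3 f.py
```

```text
phi 0.245 r 93.7 Ftan 10.5 Frad -4.16 Fz 2.5 |F| 11.6 q6 1.8 [ 1.35  1.19 -0.02]
```

Emit:
arm_command(
  steps=[
    [0.12, 0, 0, 0, 0, 0.7],
    [0.23, 0, 0, 0, 0, 1.4],
    [0.35, 0.01, 0, 0, 0, 2.1],
    [0.47, 0.01, 0, 0, 0, 2.9],
  ],
)

```text
t: 19.62
eef_pos: [587.9, 366.3, 247.3]
tcp_rot: [-3.141, 0.002, -1.387]
ft_force: [-6.1, 8.5, 1.3]
opening: 0.002
```

```bash
python3 f.py
```

```text
phi 0.196 r 93.7 Ftan 9.53 Frad -4.34 Fz 1.3 |F| 10.5 q6 1.85 [ 1.45  1.19 -0.07]
```

Emit:
arm_command(
  steps=[
    [0.12, 0, 0, 0, 0, 0.7],
    [0.23, 0, 0, 0, 0, 1.4],
    [0.35, 0.01, 0, 0, 0, 2.1],
    [0.47, 0.01, 0, 0, 0, 2.9],
  ],
)

```text
t: 19.95
eef_pos: [588.7, 361.7, 247.4]
tcp_rot: [-3.141, 0.002, -1.438]
ft_force: [-5.9, 9.5, 1.5]
opening: 0.001
```

```bash
python3 f.py
```

```text
phi 0.147 r 93.7 Ftan 10.27 Frad -4.49 Fz 1.5 |F| 11.3 q6 1.89 [ 1.63  1.1  -0.11]
```

Emit:
arm_command(
  steps=[
    [0.12, 0, 0, 0, 0, 0.7],
    [0.23, 0, 0, 0, 0, 1.4],
    [0.35, 0.01, 0, 0, 0, 2.1],
    [0.47, 0.01, 0, 0, 0, 2.9],
  ],
)

```text
t: 20.28
eef_pos: [589.2, 357.2, 247.3]
tcp_rot: [-3.141, 0.003, -1.488]
ft_force: [-6.6, 10.8, 1.2]
opening: 0.001
```

```bash
python3 f.py
```

```text
phi 0.098 r 93.7 Ftan 11.42 Frad -5.54 Fz 1.2 |F| 12.7 q6 1.94 [1.87 1.11 0.03]
```

Emit:
arm_command(
  steps=[
    [0.12, 0, 0, 0, 0, 0.7],
    [0.23, 0, 0, 0, 0, 1.4],
    [0.35, 0.01, 0, 0, 0, 2.1],
    [0.47, 0.01, 0, 0, 0, 2.9],
    [0.58, 0.02, 0, 0, 0, 3.6],
    [0.7, 0.03, 0, 0, 0, 4.3],
    [0.7, 0.03, 0, 0, 0, 4.3],
    [0.7, 0.03, 0, 0, 0, 4.3],
  ],
)

```text
t: 20.95
eef_pos: [589.6, 350.4, 247.4]
tcp_rot: [-3.141, 0.003, -1.563]
ft_force: [-4.8, 11.5, 0.6]
opening: 0.004
```

```bash
python3 f.py
```

```text
phi 0.025 r 93.7 Ftan 11.65 Frad -4.49 Fz 0.6 |F| 12.5 q6 2.0 [ 2.04  0.95 -0.05]
```

It holds 11.7 N at standstill, so the bite is firm. One small step more for margin, then I'll back off and lift clear.

Emit:
arm_command(
  steps=[
    [0.12, 0, 0, 0, 0, 0.7],
    [0.23, 0, 0, 0, 0, 1.4],
    [0.35, 0.01, 0, 0, 0, 2.1],
    [0.35, 0.01, 0, 0, 0, 2.1],
    [0.35, 0.01, 0, 0, 0, 2.1],
  ],
)

```text
t: 21.37
eef_pos: [589.6, 347.0, 247.4]
tcp_rot: [-3.14, 0.003, -1.6]
ft_force: [-4.2, 13.2, 0.5]
opening: 0.002
```

```bash
python3 f.py
```

```text
phi -0.011 r 93.6 Ftan 13.19 Frad -4.37 Fz 0.5 |F| 13.9 q6 2.03 [ 2.3   0.86 -0.04]
```

Emit:
arm_command(
  steps=[
    [-0.5, 0, 0, 0, 0, 0],
    [-1.5, 0, 0, 0, 0, 0],
    [-1.5, 0, -3, 0, 0, 0],
    [-1.5, 0, -7, 0, 0, 0],
    [-1.5, 0, -11, 0, 0, 0],
    [-1.5, 0, -14, 0, 0, 0],
    [-1.5, 0, -15.5, 0, 0, 0],
    [-1.5, 0, -15.5, 0, 0, 0],
    [-1.5, 0, -15.5, 0, 0, 0],
  ],
  jaw=0,
)

```text
t: 22.12
eef_pos: [590.5, 360.5, 402.4]
tcp_rot: [-3.14, 0.001, -1.599]
ft_force: [0.5, -0.6, -0.2]
opening: 0.003
```

Run:
```python
from h import *
W=camera_model("wrist");w=read_camera("wrist");a=read_camera("scene");b=read_camera("side");s=state();print(s)
P=(496,348)
for z in(54,130,161):print(z,proj(W,(*P,z))*400/512)
im=np.zeros((600,800,3),np.uint8)
im[:300,:400]=cv2.resize(w,(400,300),interpolation=cv2.INTER_AREA)
im[300:,:400]=cv2.resize(a[150:256,125:266],(400,300),interpolation=cv2.INTER_CUBIC)
im[:400,400:]=cv2.resize(b[130:250,195:315],(400,400),interpolation=cv2.INTER_CUBIC)
cv2.imwrite("pics/w7.png",cv2.cvtColor(im,cv2.COLOR_RGB2BGR));cv2.imwrite("pics/w7w.png",cv2.cvtColor(w,cv2.COLOR_RGB2BGR));np.save("W7.npy",W,allow_pickle=True)
```

```text
{'t': 22.2667, 'joints': array([ 4.52500286e-01,  5.93268270e-01,  1.38230459e+00, -2.38060995e-04,
        1.16846269e+00,  2.05133125e+00]), 'qvel': array([-0.00242732,  0.00358781, -0.00182895,  0.00203158,  0.00386782,
       -0.00269014]), 'tau': array([ 7.32856686e-02, -7.03754997e+01, -2.75733948e+01, -9.20032006e-03,
       -8.94845277e-02,  8.28418328e-03]), 'eef_pos': array([590.56312776, 360.35251832, 399.98623305]), 'tcp_rot': array([ 3.13952756e+00, -1.32328560e-03, -1.59873612e+00]), 'ft_force': array([0.48073575, 0.04452087, 0.69358673]), 'moment': array([-0.03705953,  0.03070654,  0.03727941]), 'opening': 0.003919310591764832}
54 [209.4142235  192.78902359]
130 [211.75982705 220.06877078]
161 [213.08927136 235.53042226]
```

View pics/w7.png

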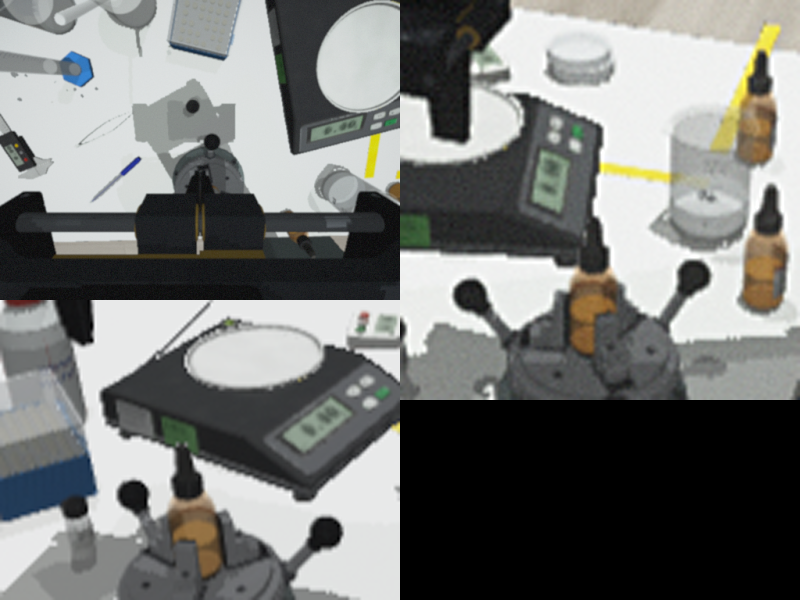

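The bottle is clamped upright and the pusher is off it. Next I'll centre over the chuck axis and grip the cap.

Emit:
arm_command(
  steps=[
    [0.4, 3, 0, 0, 0, 0],
    [1, 6, 0, 0, 0, 0],
    [1.5, 9, 0, 0, 0, 0],
    [1.5, 9.4, 0, 0, 0, 0],
    [1.5, 9.4, 0, 0, 0, 0],
    [1.5, 9.4, 3, 0, 0, 0],
    [1.5, 9.4, 6, 0, 0, 0],
    [1.5, 9.4, 8.5, 0, 0, 0],
    [1.5, 9.4, 9.8, 0, 0, 0],
    [1.5, 9.4, 10.2, 0, 0, 0],
    [1.5, 9.4, 10.2, 0, 0, 0],
    [1.5, 9.4, 10.2, 0, 0, 0],
  ],
  jaw=6.0,
)

```text
t: 23.27
eef_pos: [497.0, 348.1, 299.9]
tcp_rot: [-3.141, 0.0, -1.599]
ft_force: [0.2, 0.2, -0.4]
opening: 0.631
```

Emit:
arm_command(
  steps=[
    [0, 0, 0, 0, 0, 0],
    [0, 0, 0, 0, 0, 0],
    [0, 0, 0, 0, 0, 0],
    [0, 0, 0, 0, 0, 0],
    [0, 0, 0, 0, 0, 0],
    [0, 0, 0, 0, 0, 0],
    [0, 0, 0, 0, 0, 0],
  ],
  jaw=0.5,
)

```text
t: 23.85
eef_pos: [496.2, 347.7, 299.8]
tcp_rot: [-3.142, -0.001, -1.598]
ft_force: [-0.4, -3.3, 1.7]
opening: 0.288
```

```bash
python3 -c "
from h import *
s=state();print(s['eef_pos'],s['tcp_rot'],s['ft_force'],s['moment'],s['joints'][5],s['opening'])"
```

```text
[496.1699461  347.73958486 299.78258793] [-3.14157662e+00 -5.02309618e-04 -1.59842006e+00] [-0.37552943 -3.27407578  1.66083896] [-0.51397546 -0.0431658  -0.01981967] 2.1011852918581377 0.2882453732913865
```

Emit:
arm_command(
  steps=[
    [0.03, 0, 0, 0, 0, -3],
    [0.03, 0, 0, 0, 0, -7],
    [0.03, 0, 0, 0, 0, -11],
    [0.03, 0, 0, 0, 0, -15],
    [0.03, 0, 0, 0, 0, -19],
    [0.03, 0, 0, 0, 0, -23],
    [0.03, 0, 0, 0, 0, -27],
    [0.03, 0, 0, 0, 0, -31],
    [0.03, 0, 0, 0, 0, -35],
    [0.03, 0, 0, 0, 0, -39],
    [0.03, 0, 0, 0, 0, -43],
    [0.03, 0, 0, 0, 0, -47],
  ],
)

```text
t: 24.85
eef_pos: [496.4, 348.6, 301.1]
tcp_rot: [-3.137, 0.0, -0.776]
ft_force: [-0.9, 6.8, 8.6]
opening: 0.281
```

```bash
python3 -c "
from h import *
s=state();print(s['eef_pos'],s['tcp_rot'],s['ft_force'],s['moment'],s['joints'][5],s['opening'])"
```

```text
[496.35292851 348.55131753 301.05857353] [-3.13719492e+00  4.40315702e-04 -7.75825423e-01] [-0.91717468  6.79474404  8.57456006] [ 1.42294116  0.27814859 -0.38374202] 1.277450854445395 0.28112423926302565
```

Mz is -0.38 Nm and Fz is +8.6 N, more than the stated 0.05 Nm cap torque. I'll look before going on.

Run:
```python
from h import *
w=read_camera("wrist");a=read_camera("scene");b=read_camera("side");s=state();print(s["eef_pos"],s["ft_force"],s["moment"])
im=np.zeros((600,800,3),np.uint8)
im[:300,:400]=cv2.resize(w,(400,300),interpolation=cv2.INTER_AREA)
im[300:,:400]=cv2.resize(a[150:256,125:266],(400,300),interpolation=cv2.INTER_CUBIC)
im[:500,400:]=cv2.resize(b[120:270,195:315],(400,500),interpolation=cv2.INTER_CUBIC)
cv2.imwrite("pics/w8.png",cv2.cvtColor(im,cv2.COLOR_RGB2BGR))
```

```text
[496.34183966 348.61914977 301.0841066 ] [-0.23012751  6.7733579   8.08836565] [ 1.29708158  0.18647489 -0.17591531]
```

View pics/w8.png

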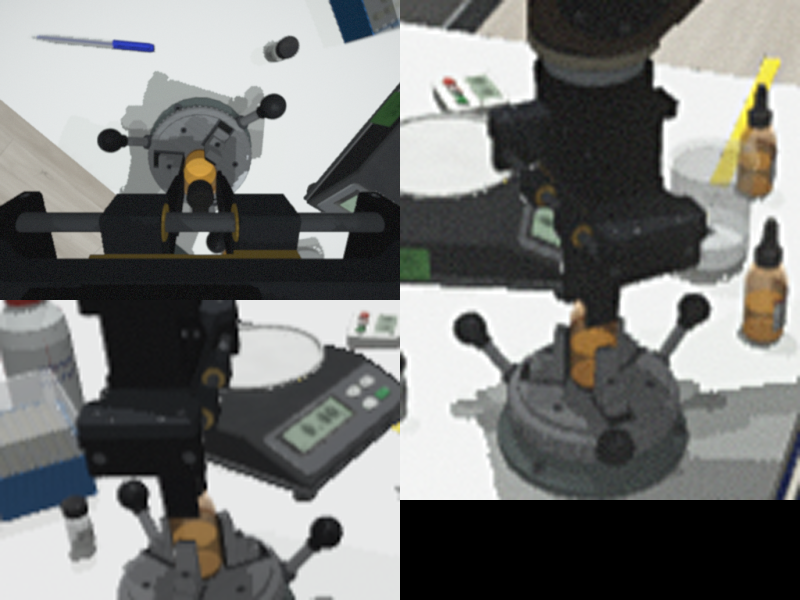

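No collision is visible. The opening of about 27 mm, though the cap is 22 mm, explains the forces: the fingertips reach 55 mm up the bottle and were on the shoulder, not the cap. I'll release, rise 11 mm so only the cap is between the pads, and regrip.

Emit:
arm_command(
  steps=[
    [0, 0, 0, 0, 0, 0],
    [0, 0, 0, 0, 0, 0],
    [0, 0, 0, 0, 0, 0],
    [0, 0, 0, 0, 0, 0],
    [0, 0, -0.5, 0, 0, 0],
    [0, 0, -1.05, 0, 0, 0],
    [0, 0, -1.05, 0, 0, 0],
    [0, 0, -1.05, 0, 0, 0],
  ],
  jaw=5.0,
)

```text
t: 25.67
eef_pos: [496.2, 347.6, 310.7]
tcp_rot: [-3.141, -0.0, -0.778]
ft_force: [0.6, 0.1, -0.2]
opening: 0.525
```

Emit:
arm_command(
  steps=[
    [0, 0, 0, 0, 0, 0],
    [0, 0, 0, 0, 0, 0],
    [0, 0, 0, 0, 0, 0],
    [0, 0, 0, 0, 0, 0],
    [0, 0, 0, 0, 0, 0],
    [0, 0, 0, 0, 0, 0],
    [0, 0, 0, 0, 0, 0],
  ],
  jaw=0.5,
)

```text
t: 26.25
eef_pos: [495.9, 347.9, 310.1]
tcp_rot: [3.141, 0.001, -0.778]
ft_force: [-3.4, 3.7, -1.1]
opening: 0.211
```

```bash
python3 -c "
from h import *
s=state();print(s['eef_pos'],s['tcp_rot'],s['ft_force'],s['moment'],s['joints'][5],s['opening']*95.1)"
```

```text
[495.85223909 347.89605418 310.06400698] [ 3.14119139e+00  7.24488006e-04 -7.78242393e-01] [-3.41345318  3.7406273  -1.0556425 ] [ 0.75604803  0.54275682 -0.04782575] 1.2804679237138399 20.048216586689335
```

The opening is now about 20-21 mm, so this is the cap. Turning it.

Emit:
arm_command(
  steps=[
    [-0.04, 0, 0, 0, 0, -3],
    [-0.04, 0, 0, 0, 0, -7],
    [-0.04, 0, 0, 0, 0, -11],
    [-0.04, 0, 0, 0, 0, -15],
    [-0.04, 0, 0, 0, 0, -19],
    [-0.04, 0, 0, 0, 0, -23],
    [-0.04, 0, 0, 0, 0, -27],
    [-0.04, 0, 0, 0, 0, -31],
    [-0.04, 0, 0, 0, 0, -35],
    [-0.04, 0, 0, 0, 0, -39],
    [-0.04, 0, 0, 0, 0, -43],
    [-0.04, 0, 0, 0, 0, -47],
  ],
)

```text
t: 27.25
eef_pos: [495.5, 348.1, 310.1]
tcp_rot: [-3.141, 0.001, 0.045]
ft_force: [-3.3, 3.0, 0.6]
opening: 0.216
```

```bash
python3 -c "
from h import *
s=state();print(s['eef_pos'],s['tcp_rot'],s['ft_force'],s['moment'],s['joints'][5],s['opening']*95.1)"
```

```text
[495.51213592 348.10212002 310.13619075] [-3.14143350e+00  1.06780398e-03  4.51768255e-02] [-3.30175793  2.97303195  0.57571237] [ 0.62644531  0.67909402 -0.15311342] 0.45758649916664 20.55081862562528
```

Emit:
arm_command(
  steps=[
    [0, 0, 0, 0, 0, -4],
    [0, 0, 0, 0, 0, -8],
    [0, 0, 0, 0, 0, -12],
    [0, 0, 0, 0, 0, -16],
    [0, 0, 0, 0, 0, -20],
    [0, 0, 0, 0, 0, -24],
    [0, 0, 0, 0, 0, -28],
    [0, 0, 0, 0, 0, -32],
    [0, 0, 0, 0, 0, -36],
    [0, 0, 0, 0, 0, -41],
    [0, 0, 0, 0, 0, -46],
    [0, 0, 0, 0, 0, -50],
  ],
)

```text
t: 28.25
eef_pos: [495.3, 348.0, 310.1]
tcp_rot: [-3.14, 0.001, 0.919]
ft_force: [-6.1, 2.1, 1.8]
opening: 0.215
```

```bash
python3 -c "
from h import *
s=state();print(s['eef_pos'],s['tcp_rot'],s['ft_force'],s['moment'],s['joints'][5],s['opening']*95.1)"
```

```text
[495.28789823 348.02221597 310.12363791] [-3.14025552e+00  1.42032281e-03  9.18967145e-01] [-6.05108756  2.06635199  1.78414989] [ 0.45852057  0.92889859 -0.15442889] -0.41617333075711 20.433546478557993
```

Emit:
arm_command(
  steps=[
    [0, 0, 0, 0, 0, -50],
    [0, 0, 0, 0, 0, -50],
    [0, 0, 0, 0, 0, -50],
  ],
)

```text
t: 28.5
eef_pos: [495.2, 347.9, 310.1]
tcp_rot: [-3.14, 0.001, 1.295]
ft_force: [-6.8, 0.1, 3.3]
opening: 0.212
```

That hold row repeated the relative turn by mistake, so the cap has now turned about 119°. I'll bring it back 20° to roughly a quarter turn, then release and lift.

Emit:
arm_command(
  steps=[
    [0, 0, 0, 0, 0, 4],
    [0, 0, 0, 0, 0, 8],
    [0, 0, 0, 0, 0, 12],
    [0, 0, 0, 0, 0, 16],
    [0, 0, 0, 0, 0, 20],
    [0, 0, 0, 0, 0, 20],
    [0, 0, 0, 0, 0, 20],
  ],
)

```text
t: 29.08
eef_pos: [495.3, 348.0, 310.2]
tcp_rot: [-3.14, 0.001, 0.94]
ft_force: [-5.4, 2.4, 2.8]
opening: 0.216
```

Emit:
arm_command(
  steps=[
    [0, 0, 0, 0, 0, 0],
    [0, 0, 0, 0, 0, 0],
    [0, 0, 0, 0, 0, 0],
    [0, 0, 0, 0, 0, 0],
    [0, 0, 0, 0, 0, 0],
    [0, 0, -2, 0, 0, 0],
    [0, 0, -5, 0, 0, 0],
    [0, 0, -9, 0, 0, 0],
    [0, 0, -12, 0, 0, 0],
    [0, 0, -15, 0, 0, 0],
    [0, 0, -15, 0, 0, 0],
    [0, 0, -15, 0, 0, 0],
  ],
  jaw=6.0,
)

```text
t: 30.08
eef_pos: [495.7, 347.7, 461.7]
tcp_rot: [3.14, -0.003, 0.941]
ft_force: [-0.1, -0.4, -0.5]
opening: 0.632
```

Run:
```python
from h import *
w=read_camera("wrist");a=read_camera("scene");b=read_camera("side");s=state();print(s["t"],s["eef_pos"],s["tcp_rot"],s["ft_force"],s["moment"])
im=np.zeros((600,800,3),np.uint8)
im[:300,:400]=cv2.resize(w,(400,300),interpolation=cv2.INTER_AREA)
im[300:,:400]=cv2.resize(a[120:270,125:325],(400,300),interpolation=cv2.INTER_CUBIC)
im[:500,400:]=cv2.resize(b[120:270,195:315],(400,500),interpolation=cv2.INTER_CUBIC)
cv2.imwrite("pics/w9.png",cv2.cvtColor(im,cv2.COLOR_RGB2BGR))
```

```text
30.2333 [495.86206158 347.81285275 458.83987986] [-3.14080607e+00  2.00357160e-03  9.40590190e-01] [ 0.03672265  0.0132148  -0.38646383] [ 0.04739861 -0.13236027 -0.01139942]
```

View pics/w9.png

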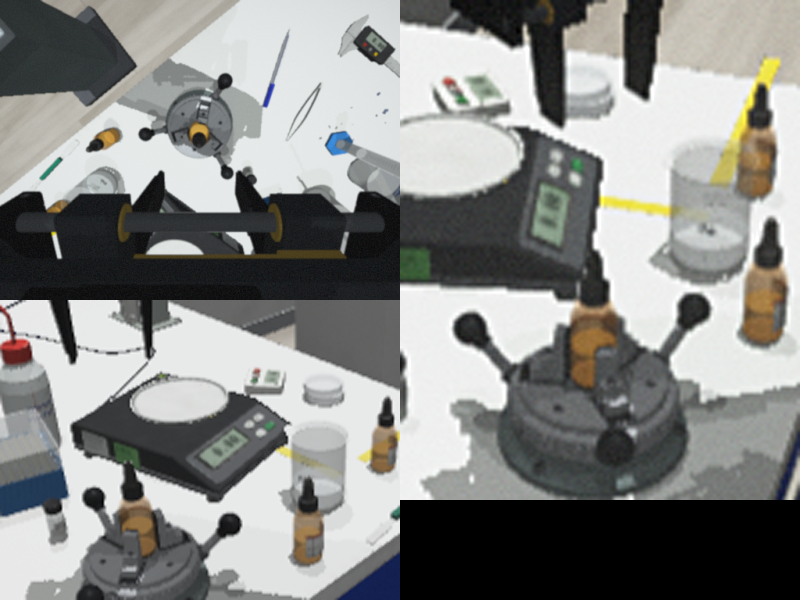

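The bottle is upright and clamped with its cap on. The sleeve arms haven't moved since the clamp, and the beaker and vial are where they were. Handing in.

```bash
python3 -c "
from cell import job_done;print(job_done())"
```

```text
the job is handed in; nothing more can be done
None
```

The bottle is clamped upright in the chuck with its cap on, and I turned the cap a net 98° or so anticlockwise. I handed the job in at about 30 s. I used the rightmost of the three amber bottles and let go of it on the seat before clamping.

- **Clamp:** pushing a ball clockwise took about 5–6 N while the sleeve was free. The last step held 13 N at standstill, which is firm and well below 20 N.
- **Wrong grip first:** on my first try at the cap, the fingertips held the bottle's shoulder instead (opening about 27 mm). I turned that 47° against the clamp, with up to 0.38 Nm at the wrist. The bottle may have turned a little in the jaws. I then regripped 11 mm higher, on the cap itself (opening about 20 mm).
- **Overshoot:** a repeated row carried the cap to about 119°, so I turned it back 20°.
- **Last checks:** in the final picture the bottle is upright, the sleeve arms have not moved since clamping, and the beaker and vial look unmoved. The robot was clear, with wrist forces near zero.
- **Not confirmed:** I could not see the cap's angle directly. It is taken from the gripper's rotation, assuming no slip. The wrist read about 0.15 Nm while turning the cap, above the stated 0.05 Nm; I put this down to side load from being slightly off centre.

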